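# Lock a filter into a microscope illuminator barrel

### The job

Put the larger of the two round glass filters into the open recess at the top of the upright illuminator barrel, setting it in without letting it fall from a height. Then set the retaining ring (the collar with two ears) down on the filter with its ears in the gaps between the barrel's two hooks, and turn it until each ear lies squarely under a hook. Let go and leave it so.

Things in the scene. Friction and masses are not known exactly. Their poses are not given: they have to be found in the camera images.
- barrel: Fixed upright illuminator barrel, black tube 78 mm across on a steel foot; origin centre of foot's underside, z up. Two aluminium hooks stand on its +y and -y sides: posts 62-72 mm from the axis, arms reaching in to 36 mm from it, 36 mm wide along x, underside 84 mm, top 90 mm above the origin. The +x and -x sides are open: there, fingers within 30 degrees of x clear the hooks.
- recess (a point): Centre of the flat floor of the round recess in the barrel's top, on the axis, 56 mm above the barrel's origin; axes as the barrel's. The recess is 68 mm in diameter and 14 mm deep (rim 70 mm above the barrel's origin). The glass lens on its floor is already in place and is part of the barrel.
- filter: Loose filter: flat round disc, black metal cell with a glass face up, 46 mm in diameter, 16 mm high, about 60 g. Origin: centre of its underside, z up. In the recess its top stands 2 mm above the rim. A similar smaller disc (28 mm in diameter, 12 mm high) is a bystander.
- ring: Loose aluminium ring, 90 g; origin centre of underside, z up. Flange 60 mm across, 6 mm thick; two ears 14 mm wide along its +x and -x, out to 52 mm from its axis; round collar 40 mm across, top at 36 mm, to grip. Seated: 72 mm above barrel origin, ears 6 mm below arms. Ears enter 50+ degrees from barrel y; turn freely either way, no stop; locked: ring x along barrel y. The earless collar is not it.
Mind the look-alikes: they are no part of the job. Of the things shaped like the ring, the aluminium one is meant.

How it is judged:
By the outcome, as a careful person would: the job done as asked, in the order asked, and still so for the second after the job is handed in, with the robot touching nothing.
It also fails if it takes over 48 s, if anything falls off the work surface, if the arm or the gripper's body presses on something with over 40 N, if the wrist force passes 120 N, or if a joint passes its speed limit or range.

### The arm

A 6-joint arm with a two-finger parallel gripper is mounted at the origin on the work surface. World frame = base frame: x ahead of the robot, y to its left, z up, the work surface at z = 0. Lengths are in m, angles in degrees, forces in N, time in s.
With the tool pointing down it reaches from about 0.25 to 0.725 m from the base axis. Payload 9.7 kg.
Tool frame: the origin (TCP) lies at the very end of the fingers, on their centre line; the grasp point (between the pads) lies grasp_offset behind it (grasp_offset is the distance from the TCP to the grasp point, in m); z points along the fingers, y is the line along which they close (so a half turn about z gives the same grasp; the last joint's range is limited). The gripper opens to 85 mm and grips with 20 to 120 N. Pads are 22 mm wide; open, the fingers measure 114 mm over their backs; the gripper's body (76 mm by 85 mm) begins 54 mm behind the grasp point. The pads swing forward as they close: fully open they stand 13 mm farther back than shut.
Start: joints at [-68.812, 4.979, 10.078, 95.1, 0, 90], TCP at [0.199, -0.513, 0.231] pointing down, gripper open.
Joint ranges: [-179.16, 179.16], [-48.56, 103.87], [-65.8, 70.77], [-126.05, 130.52], [-82.76, 87.17], [-180, 180]. Speed limits (degrees/s): [127.2, 127.2, 147.25, 180, 180, 180].

### API

Orientations are given as [roll, pitch, yaw] about the fixed x, y, z axes, in that order (R = Rz(yaw) Ry(pitch) Rx(roll)).
In Python, from workcell import get_obs, camera, calibration, job_done, recognise, cut_out, mark_of, grasp_offset gives the robot as it stands.
- The arm moves only by the tool servo_tool, never from a script. Its argument "moves" is a list of rows, each a list of 3 entries, a list of its own where there are three numbers: the turn, a rotation vector about the tool's x, y, z in degrees, then the shift along the tool's x, y, z in m, then the opening in per cent of the stroke, from 0 (shut) to 100 (fully open). In form: [[[ax, ay, az], [x, y, z], claw], ...]. A call has 1 to 12 rows; each row shifts and turns the commanded pose from where the row before left it, along the tool's axes as they then stand; what a row does not reach is not made up. A row lasts 1/10 s, in which the tool goes at most 50 mm and 8.59 degrees, less where a joint would pass 70% of its speed; a pose out of reach is approached as far as the arm can. A call is refused whole if a number of a shift passes 0.05 or a number of a turn 8.59, either way. A call with a gripper value outside its range is refused whole. The fingers move at their own pace and stop on an object; "force" is the grip in N (left out, the last holds). Time passes only in rows, so rows that do not move let the fingers close. It gives the time, the measured TCP pose, the force, the opening and the grip force at its end, in the units of the state.
- get_obs(): the state, without advancing time (a new reading comes with each control period).
- camera(name): name is "scene" or "top" or "wrist"; returns (picture, depth): 400x640x3 uint8, red, green, blue; 400x640 float32, m along the optical axis (not along the pixel's ray), 0 where there is no reading.
- calibration(name): a dict with "camera_matrix" (3x3 intrinsics, pixels), "R" (3x3) and "t" (3): a world point X has camera coordinates R X + t. Camera axes: x right, y down, z forward; pixel columns grow to the right and rows downward; lengths in m; the calibration is good to about 2 mm. A picture is of the moment at which its call begins: read the wrist's pose just before it. calibration takes no time and is no camera call; for the wrist camera it gives the pose at the moment of the call.
- job_done(): hands the job in; it is judged then, once.
Trained networks look in the newest picture that a camera, given by its name, has taken for a name from the list of things; names that differ only in an ending like _2 or _b are one class to them, and where a whole thing is asked for, a point or a joint stands for the part that bears it (a point fixed in the world has none). Each returns a list of dicts, best first, with "score" (0 to 1); they miss things now and then, are a little off and sometimes report something else, mostly with a low value. They report only what shows in the picture. A call takes as long as a camera call. They do not tell look-alikes from the thing itself.
- recognise(name, camera): "xyz" ([x, y, z] in m, in the coordinates of the camera as it stood for that picture, good to about 4 mm: the middle of the surface that is visible of it).
- cut_out(name, camera): "mask" (400x640 bool, what is visible of it).
- mark_of(name, camera): "xyz" ([x, y, z] in m, in the coordinates of the camera as it stood for that picture, good to about 4 mm: a listed point, or the origin of a listed thing).
The state is a dict: "time": time; "q": joint angles; "qd": joint speeds; "joint_efforts": joint torques, N m; "ee_pos": TCP position; "tcp_rot": TCP orientation; "wrist_force": force on the tool from outside, world axes, zero at the start; "torque": the same for the moment, N m; "opening": finger opening in m; "grasp_force": force on a finger pad.
Only numpy, scipy, OpenCV 4.12 (cv2) and the standard library are available. Lean on these libraries where they do the work, as an engineer would, in place of code of your own. Each camera call takes 0.05 s, during which the arm holds its last target. There are 200 camera calls.

## Working session

There is one attempt and no reset: what is moved stays moved. The work goes in short steps, Python scripts to look and compute and a tool call to move; the robot and the scene stay as the last step left them, time stands still between calls to the robot, and variables do not carry over. Pictures are saved under pics/ and viewed, at most 10 in all, crops included, and the job is handed in when it is done.

Besides the shell and the picture viewer there is one more tool, called after "Emit:" by a JSON object that holds its "op" and its "data". servo_tool: Moves the arm, as the interface text tells. Its arguments: {"type":"object","properties":{"moves":{"type":"array"},"force":{"type":"number"}},"required":["moves"]}

```bash
mkdir -p pics; ls
cat > h.py <<'E'
import numpy as np, cv2
from workcell import *
from scipy.spatial.transform import Rotation as Ro
def snap(n):
    o=get_obs(); c=calibration(n); im,d=camera(n); return im,d,c
def world(c,p): return np.array(c["R"]).T@(np.array(p)-np.array(c["t"]))
def cloud(d,c):
    K=np.array(c["camera_matrix"]); v,u=np.mgrid[0:400,0:640]
    P=np.stack([(u-K[0,2])/K[0,0]*d,(v-K[1,2])/K[1,1]*d,d],-1)
    return (P-np.array(c["t"]))@np.array(c["R"])
def pix(c,X):
    p=np.array(c["camera_matrix"])@(np.array(c["R"])@X+np.array(c["t"])); return (p[:2]/p[2]).round().astype(int)
def save(n,im): cv2.imwrite("pics/"+n+".png",im[:,:,::-1])
E
python3 - <<'E'
from h import *
print(grasp_offset,get_obs())
for n in("top","scene"):
    im,d,c=snap(n); save(n+"0",im)
    np.savez(n+"0.npz",im=im,d=d)
    for t in("barrel","filter","ring","recess"):
        for f in (recognise,mark_of):
            for r in f(t,n)[:4]:
                w=world(c,r["xyz"]); print(n,t,f.__name__,round(r["score"],2),w.round(3),pix(c,w))
print(get_obs()["time"])
E
```

```text
pics
0.0187 {'time': 0.0, 'q': array([-6.88130424e+01,  5.01001850e+00,  1.00327552e+01,  9.50985412e+01,
        7.35630766e-04,  9.00001986e+01]), 'qd': array([ 0.01947096, -0.0129039 ,  0.05628961,  0.03248899, -0.03683622,
       -0.12943874]), 'joint_efforts': array([-2.10823473e-04, -5.20385528e+01,  4.64810264e+01,  1.59245561e-02,
        4.66838071e-05,  6.48238242e-06]), 'ee_pos': array([ 0.19869583, -0.51260437,  0.23057822]), 'tcp_rot': array([-1.79924196e+02, -7.35367341e-04,  2.11867580e+01]), 'wrist_force': array([ 0.66232806, -1.34962029, -0.02163998]), 'torque': array([-0.00170525,  0.01445748, -0.03654577]), 'grasp_force': 0.0, 'opening': 0.08507381203450384}
top barrel call 0.88 [0.587 0.017 0.057] [342 184]
top barrel call 0.94 [ 0.593  0.016 -0.   ] [342 184]
top filter call 0.84 [ 0.474 -0.275  0.016] [466 237]
top filter call 0.9 [ 0.477 -0.281 -0.001] [466 236]
top ring call 0.81 [0.612 0.269 0.005] [236 174]
top ring call 0.74 [0.465 0.163 0.004] [278 237]
top ring call 0.72 [0.668 0.387 0.005] [188 149]
top ring call 0.84 [ 0.667  0.4   -0.001] [183 150]
top ring call 0.72 [ 0.464  0.168 -0.004] [277 237]
top ring call 0.65 [ 0.616  0.274 -0.001] [234 172]
top recess call 0.77 [0.587 0.016 0.054] [343 185]
top recess call 0.82 [0.592 0.016 0.054] [343 182]
scene barrel call 0.94 [0.61  0.016 0.042] [297 233]
scene barrel call 0.66 [0.596 0.019 0.001] [297 238]
scene filter call 0.56 [ 0.484 -0.278  0.017] [173 225]
scene filter call 0.83 [ 0.479 -0.28   0.001] [174 228]
scene ring call 0.93 [0.625 0.275 0.003] [396 226]
scene ring call 0.73 [0.478 0.163 0.005] [338 192]
scene ring call 0.7 [0.673 0.394 0.004] [447 230]
scene ring call 0.91 [ 0.671  0.401 -0.002] [448 230]
scene ring call 0.73 [ 0.469  0.168 -0.002] [339 191]
scene ring call 0.29 [ 0.596  0.017 -0.001] [297 239]
scene recess call 0.82 [0.613 0.022 0.047] [299 233]
scene recess call 0.56 [0.599 0.023 0.06 ] [298 225]
0.9
```

Run:
```python
import numpy as np,cv2
a=np.load("top0.npz")["im"]
cv2.imwrite("pics/topcrop.png",cv2.resize(a[110:290,150:550],None,fx=2,fy=2,interpolation=cv2.INTER_CUBIC)[:,:,::-1])
a=np.load("scene0.npz")["im"]
cv2.imwrite("pics/scenecrop.png",cv2.resize(a[150:300,120:500],None,fx=2.1,fy=2.1,interpolation=cv2.INTER_CUBIC)[:,:,::-1])
```

```text
(no output)
```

View pics/topcrop.png

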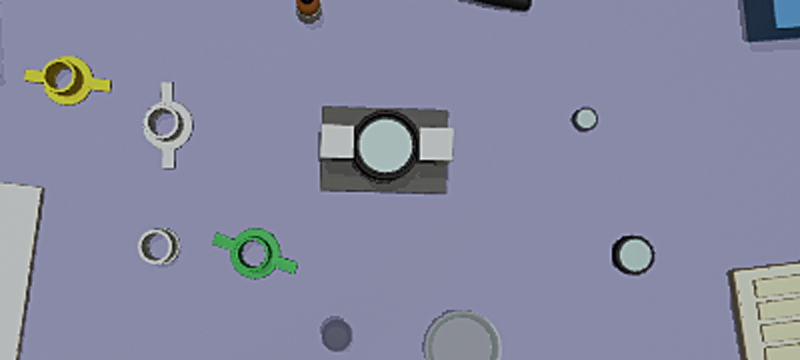

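View pics/scenecrop.png

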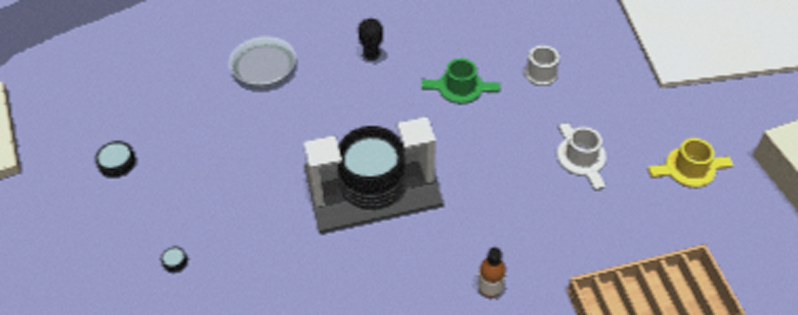

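Top view (full-frame pixels; up is +x, left is +y):
- **Filter candidates:** the large disc at (466,237) and the small disc at (442,169). The large one is meant.
- **Ring candidates:** the aluminium ring with ears at (233,172), yellow at (183,150), green at (277,237), and the earless collar at (229,233). The aluminium ring with ears is meant.
- **Barrel:** at (342,184), with its hooks roughly along ±y.

```bash
python3 - <<'E'
from h import *
z=np.load("top0.npz"); c=calibration("top"); P=cloud(z["d"],c)
def sel(u0,u1,v0,v1,zl,zh):
    Q=P[v0:v1,u0:u1].reshape(-1,3); return Q[(Q[:,2]>zl)&(Q[:,2]<zh)]
def desc(n,Q):
    m=Q[:,:2].mean(0); w,V=np.linalg.eigh(np.cov((Q[:,:2]-m).T)); a=np.degrees(np.arctan2(V[1,1],V[0,1]))
    print(n,len(Q),m.round(4),"mid",((Q.max(0)+Q.min(0))/2).round(4),"ext",np.ptp(Q,axis=0).round(3),"ax",a.round(1),w**.5)
desc("filter",sel(450,485,220,255,.008,.03))
desc("hooks",sel(300,390,150,220,.082,.1))
desc("foot",sel(300,390,150,220,.004,.03))
desc("ring",sel(212,255,145,200,.003,.05))
desc("collar",sel(212,255,145,200,.028,.045))
E
python3 - <<'E'
from h import *
im,d,c=snap("wrist"); save("wrist0",im)
R=np.array(c["R"]);o=get_obs()
cam=-R.T@np.array(c["t"]); T=Ro.from_euler("xyz",o["tcp_rot"],degrees=True)
print("cam in tool",T.inv().apply(cam-o["ee_pos"]),"axes",(T.inv().as_matrix()@R.T).round(3)); print(c["camera_matrix"])
E
```

```text
filter 313 [ 0.4747 -0.2775] mid [ 0.474  -0.2777  0.0143] ext [0.044 0.044 0.011] ax 115.4 [0.01148018 0.01161131]
hooks 544 [0.5916 0.0169] mid [0.5918 0.0163 0.0882] ext [0.037 0.144 0.011] ax 89.8 [0.01046587 0.05519044]
foot 1137 [0.5836 0.0169] mid [0.5916 0.0165 0.0167] ext [0.1   0.15  0.025] ax 89.0 [0.0364915 0.0490011]
ring 387 [0.6124 0.2734] mid [0.6128 0.283  0.0203] ext [0.107 0.072 0.035] ax -178.4 [0.01394193 0.02244176]
collar 96 [0.6145 0.2756] mid [0.6147 0.2752 0.0329] ext [0.038 0.04  0.009] ax 51.7 [0.01240127 0.01294391]
cam in tool [ 0.07694488  0.00079846 -0.14256091] axes [[ 0.002 -0.954 -0.3  ]
 [ 1.     0.002  0.   ]
 [ 0.    -0.3    0.954]]
[[339.42895709   0.         320.58805866]
 [  0.         339.42895709 201.07136495]
 [  0.           0.           1.        ]]
```

View pics/wrist0.png

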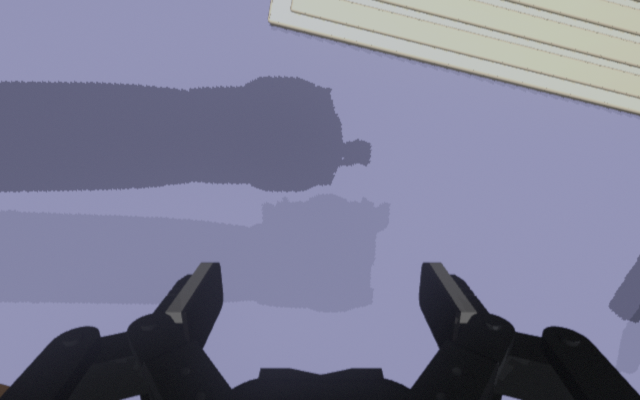

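The wrist view shows the two slim fingertips near (205,265) and (435,265). The large filter is at about (0.474, -0.278) and the barrel axis at about (0.592, 0.0165) with yaw near 0. Next I go above the filter, turning towards yaw 90.

Emit:
{"op": "servo_tool", "data": {"moves": [[[0, 0, 0], [0.043, -0.015, 0], 100], [[0, 0, 0], [0.043, -0.015, 0], 100], [[0, 0, 0], [0.043, -0.015, 0], 100], [[0, 0, 0], [0.043, -0.015, 0], 100], [[0, 0, 0], [0.043, -0.015, 0], 100], [[0, 0, 0], [0.043, -0.015, 0], 100], [[0, 0, 0], [0.043, -0.015, 0], 100], [[0, 0, 0], [0.04, -0.015, 0], 100], [[0, 0, -8.5], [0, 0, 0.015], 100], [[0, 0, -8.5], [0, 0, 0.015], 100], [[0, 0, -8.5], [0, 0, 0.015], 100], [[0, 0, -8.5], [0, 0, 0.015], 100]]}}

```text
time: 2.15
ee_pos: [0.4735, -0.2775, 0.1706]
tcp_rot: [-180.0, 0.0, 55.6]
wrist_force: [0.2, -0.8, -0.4]
opening: 0.0853
grasp_force: 0.0
```

Emit:
{"op": "servo_tool", "data": {"moves": [[[0, 0, -8.5], [0, 0, 0.015], 46], [[0, 0, -8.5], [0, 0, 0.015], 46], [[0, 0, -8.5], [0, 0, 0.01], 46], [[0, 0, -8.5], [0, 0, 0], 46], [[0, 0, -0.8], [0, 0, 0], 46], [[0, 0, 0], [0, 0, 0], 46]]}}

```text
time: 2.75
ee_pos: [0.4735, -0.2777, 0.1315]
tcp_rot: [180.0, 0.0, 89.8]
wrist_force: [-0.0, 0.0, -0.3]
opening: 0.0393
grasp_force: 0.0
```

Run:
```python
from h import *
o=get_obs(); print(o["time"],o["q"].round(1),o["ee_pos"],o["tcp_rot"],o["opening"])
im,d,c=snap("wrist"); save("w1",im); np.savez("w1.npz",im=im,d=d)
P=cloud(d,c)
for f in(recognise,mark_of):
    for r in f("filter","wrist")[:2]: w=world(c,r["xyz"]);print(r["score"],w.round(4),pix(c,w))
Q=P[(d>0)&(P[...,2]>.012)&(P[...,2]<.025)]
Q=Q[np.linalg.norm(Q[:,:2]-[.474,-.278],axis=1)<.05]
(cx,cy),r=cv2.minEnclosingCircle(Q[:,:2].astype(np.float32)); print(len(Q),Q.mean(0),cx,cy,r)
# finger tips in tool frame
T=Ro.from_euler("xyz",o["tcp_rot"],degrees=True)
L=T.inv().apply((P-o["ee_pos"]).reshape(-1,3)).reshape(P.shape)
m=(d>0)&(L[...,2]<.03)&(L[...,2]>-.06)&(abs(L[...,0])<.02)
for s in(1,-1):
    F=L[m&(s*L[...,1]>0)]; print(s,len(F),F.min(0).round(4),F.max(0).round(4))
    for a in np.arange(-.04,.01,.004):
        G=F[(F[:,2]>a)&(F[:,2]<a+.004)]
        if len(G): print(round(a,3),len(G),G[:,1].min().round(4),G[:,1].max().round(4))
```

```text
2.75 [-30.4   4.   -2.   84.    0.   59.8] [ 0.47345195 -0.2777215   0.13149949] [1.79984659e+02 8.32704072e-03 8.97829933e+01] 0.03929763496825275
0.91 [ 0.4753 -0.2768  0.0124] [322 193]
0.75 [ 0.4753 -0.2761 -0.0044] [322 186]
2489 [ 0.4773439  -0.27774448  0.01629003] 0.4773218631744385 -0.27861297130584717 0.02297569066286087
1 7637 [-0.0136  0.0191 -0.06  ] [ 0.0136  0.0552 -0.001 ]
-0.04 483 0.0201 0.0269
-0.036 218 0.0201 0.0337
-0.032 266 0.0201 0.034
-0.028 254 0.0201 0.0342
-0.024 230 0.0202 0.0339
-0.02 198 0.0201 0.034
-0.016 192 0.0202 0.0339
-0.012 170 0.0202 0.0335
-0.008 94 0.0202 0.0309
-0.004 30 0.0202 0.0205
-1 7628 [-0.0134 -0.0535 -0.06  ] [ 0.014  -0.0176 -0.0013]
-0.04 501 -0.0265 -0.0188
-0.036 209 -0.0326 -0.0187
-0.032 270 -0.0328 -0.0187
-0.028 248 -0.0326 -0.0187
-0.024 217 -0.0326 -0.0187
-0.02 215 -0.0326 -0.0188
-0.016 187 -0.0325 -0.0188
-0.012 170 -0.0322 -0.0188
-0.008 100 -0.0295 -0.0188
-0.004 26 -0.0242 -0.0188
```

The wrist look confirms the filter: radius 23.0 mm, top at z 0.016, centre about (0.4765, -0.278). The fingertips are tapered over the last 8 mm, so I'll grip only its top 5 mm.

Emit:
{"op": "servo_tool", "data": {"moves": [[[0, 0, 0], [0, 0.003, 0.03], 75], [[0, 0, 0], [0, 0, 0.03], 75], [[0, 0, 0], [0, 0, 0.03], 75], [[0, 0, 0], [0, 0, 0.02], 75], [[0, 0, 0], [0, 0, 0.0125], 75], [[0, 0, 0], [0, 0, 0], 30], [[0, 0, 0], [0, 0, 0], 30], [[0, 0, 0], [0, 0, 0], 30], [[0, 0, 0], [0, 0, 0], 30], [[0, 0, 0], [0, 0, 0], 30]], "force": 50}}

```text
time: 3.9
ee_pos: [0.4767, -0.2779, 0.0095]
tcp_rot: [179.9, 0.0, 90.0]
wrist_force: [-0.3, -0.4, -0.7]
opening: 0.0427
grasp_force: 50.8
```

Emit:
{"op": "servo_tool", "data": {"moves": [[[0, 0, 0], [0, 0, -0.01], 30], [[0, 0, 0], [0, 0, -0.03], 30], [[0, 0, 0], [0, 0, -0.04], 30], [[0, 0, 0], [0, 0, -0.04], 30], [[0, 0, 0], [0, 0, 0], 30]]}}

```text
time: 4.4
ee_pos: [0.4785, -0.2789, 0.1358]
tcp_rot: [179.5, 0.3, 90.0]
wrist_force: [0.6, 0.7, -0.0]
opening: 0.0432
grasp_force: 51.0
```

Run:
```python
from h import *
o=get_obs(); print(o["time"],o["ee_pos"],o["opening"],o["grasp_force"],o["wrist_force"])
im,d,c=snap("wrist"); save("w2",im); np.savez("w2.npz",im=im,d=d)
P=cloud(d,c)
T=Ro.from_euler("xyz",o["tcp_rot"],degrees=True)
L=T.inv().apply((P-o["ee_pos"]).reshape(-1,3)).reshape(P.shape)
m=(d>0)&(L[...,2]<.02)&(L[...,2]>-.012)&(np.hypot(L[...,0],L[...,1])<.04)&(im.astype(int).sum(-1)>300)
F=L[m]; print(len(F),F.min(0),F.max(0),F.mean(0)); A=np.c_[F[:,:2],np.ones(len(F))]; print(np.linalg.lstsq(A,F[:,2],rcond=None)[0])
```

```text
4.4 [ 0.47852303 -0.27893792  0.13576416] 0.04322272027370351 50.962355732917786 [ 0.61932139  0.65189304 -0.04398665]
4658 [-0.02412452 -0.02743522 -0.01109417] [0.01735403 0.02884072 0.00824611] [-0.00076531  0.0007684  -0.00744539]
[-0.00149363  0.00101603 -0.00744731]
```

View pics/w2.png

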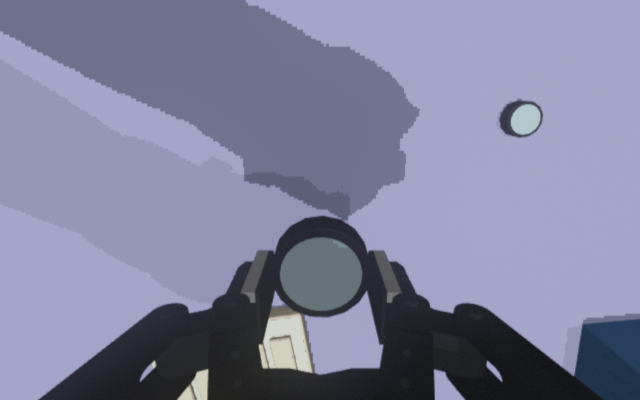

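The large filter is held level and central at (321,272). The small disc stays at (521,118). Next I carry it over the barrel.

Emit:
{"op": "servo_tool", "data": {"moves": [[[0, 0, 0], [0.02, 0.008, 0], 30], [[0, 0, 0], [0.037, 0.0145, 0], 30], [[0, 0, 0], [0.04, 0.0155, 0], 30], [[0, 0, 0], [0.04, 0.0155, 0], 30], [[0, 0, 0], [0.04, 0.0155, 0], 30], [[0, 0, 0], [0.04, 0.0155, 0], 30], [[0, 0, 0], [0.04, 0.0155, 0], 30], [[0, 0, 0], [0.025, 0.01, 0], 30], [[0, 0, 0], [0.013, 0.005, 0], 30], [[0, 0, 0], [0, 0, 0], 30], [[0, 0, 0], [0, 0, 0], 30]]}}

```text
time: 5.55
ee_pos: [0.591, 0.0167, 0.1283]
tcp_rot: [-179.9, 0.0, 90.0]
wrist_force: [-0.8, -0.7, -1.3]
opening: 0.0429
grasp_force: 51.0
```

Run:
```python
from h import *
o=get_obs(); print(o["time"],o["q"].round(1),o["ee_pos"],o["tcp_rot"],o["opening"],o["grasp_force"],o["wrist_force"])
im,d,c=snap("wrist"); np.savez("w3.npz",im=im,d=d); save("w3",im)
P=cloud(d,c); 
for f in(recognise,mark_of):
  for t in("barrel","recess"):
    for r in f(t,"wrist")[:1]: w=world(c,r["xyz"]);print(t,r["score"],w.round(4))
def rect(lo,hi):
    Q=P[(d>0)&(P[...,2]>lo)&(P[...,2]<hi)]; Q=Q[(abs(Q[:,0]-.592)<.09)&(abs(Q[:,1]-.0165)<.09)]; return Q
Q=rect(.083,.094)
for s in(1,-1):
    H=Q[s*(Q[:,1]-.0165)>.03]
    if len(H)>10: print("hook",s,len(H),np.percentile(H,[1,99],axis=0).round(4).tolist(),cv2.minAreaRect((H[:,:2]*1000).astype(np.float32)))
Q=rect(.064,.076); Q=Q[np.hypot(Q[:,0]-.592,Q[:,1]-.0165)<.045]
if len(Q)>10:
    x=Q[:,0];y=Q[:,1]; s=np.linalg.lstsq(np.c_[x,y,np.ones(len(x))],x*x+y*y,rcond=None)[0]; print("rim",len(Q),Q.min(0),Q.max(0),s[:2]/2)
```

```text
5.55 [ 1.6  9.9  4.1 84.3 -0.  91.6] [0.59099578 0.01668804 0.12831404] [-1.79941803e+02  2.17152242e-02  8.99853726e+01] 0.0429091405384509 50.96271872520447 [-0.75547626 -0.66205962 -1.33272418]
barrel 0.65 [0.5966 0.0444 0.0532]
recess 0.69 [0.5973 0.0482 0.0517]
barrel 0.58 [ 0.5979  0.0171 -0.0036]
recess 0.97 [0.5974 0.0155 0.0532]
hook 1 4623 [[0.5774, 0.053, 0.0885], [0.6124, 0.0881, 0.0915]] ((594.912353515625, 70.14904022216797), (35.9909782409668, 36.02621078491211), 89.93299865722656)
hook -1 1292 [[0.5769, -0.0556, 0.0887], [0.612, -0.0353, 0.0912]] ((594.465087890625, -44.35130310058594), (35.667030334472656, 23.570404052734375), 0.027829650789499283)
rim 1565 [ 0.55599177 -0.00541081  0.06408129] [0.6331919  0.04968933 0.07182365] [0.59459057 0.01720548]
```

View pics/w3.png

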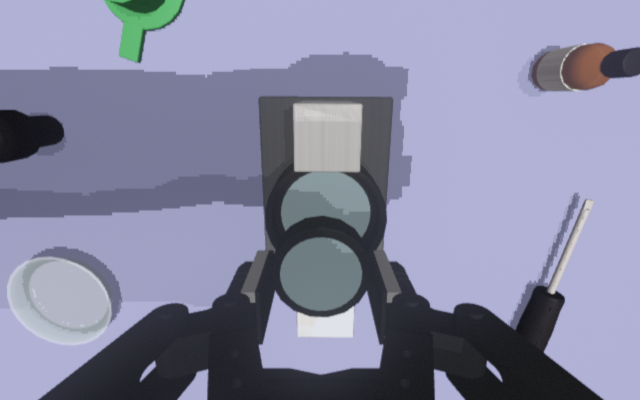

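The barrel sits at about (0.594, 0.0165) with yaw 0. In the picture the recess is at (325,205), the hooks at (328,137) and (326,325), and the filter is held at (321,272). I correct by 3 mm and lower it, stopping just above the floor first.

Emit:
{"op": "servo_tool", "data": {"moves": [[[0, 0, 0], [0, 0.003, 0.01], 30], [[0, 0, 0], [0, 0, 0.015], 30], [[0, 0, 0], [0, 0, 0.015], 30], [[0, 0, 0], [0, 0, 0.01], 30], [[0, 0, 0], [0, 0, 0.006], 30], [[0, 0, 0], [0, 0, 0.003], 30], [[0, 0, 0], [0, 0, 0.001], 30], [[0, 0, 0], [0, 0, 0], 30], [[0, 0, 0], [0, 0, 0], 30]]}}

```text
time: 6.7
ee_pos: [0.5947, 0.0173, 0.0694]
tcp_rot: [179.9, -0.0, 90.0]
wrist_force: [-0.4, 0.1, -0.8]
opening: 0.0429
grasp_force: 51.0
```

Emit:
{"op": "servo_tool", "data": {"moves": [[[0, 0, 0], [0, 0, 0.001], 30], [[0, 0, 0], [0, 0, 0.001], 30], [[0, 0, 0], [0, 0, 0], 30]]}}

```text
time: 7.0
ee_pos: [0.5944, 0.0173, 0.0667]
tcp_rot: [-180.0, -0.0, 90.0]
wrist_force: [0.1, -0.1, -1.1]
opening: 0.0428
grasp_force: 51.0
```

Emit:
{"op": "servo_tool", "data": {"moves": [[[0, 0, 0], [0, 0, 0.001], 30], [[0, 0, 0], [0, 0, 0.0005], 30], [[0, 0, 0], [0, 0, 0], 30]]}}

```text
time: 7.3
ee_pos: [0.5944, 0.0173, 0.0652]
tcp_rot: [-180.0, -0.0, 90.0]
wrist_force: [-1.2, 0.4, -0.4]
opening: 0.0431
grasp_force: 51.0
```

Emit:
{"op": "servo_tool", "data": {"moves": [[[0, 0, 0], [0, 0, 0.0005], 30], [[0, 0, 0], [0, 0, 0], 30]]}}

```text
time: 7.5
ee_pos: [0.5944, 0.0173, 0.065]
tcp_rot: [180.0, 0.0, 90.0]
wrist_force: [-0.9, 0.7, 2.2]
opening: 0.0425
grasp_force: 51.2
```

Emit:
{"op": "servo_tool", "data": {"moves": [[[0, 0, 0], [0, 0, 0.0005], 30], [[0, 0, 0], [0, 0, 0], 30]]}}

```text
time: 7.7
ee_pos: [0.5945, 0.0173, 0.065]
tcp_rot: [180.0, 0.0, 90.0]
wrist_force: [-2.5, -0.1, 4.9]
opening: 0.043
grasp_force: 51.6
```

The filter touched the floor at the expected height: TCP 0.065, with the force rising to 5 N. I release it and go straight up.

Emit:
{"op": "servo_tool", "data": {"moves": [[[0, 0, 0], [0, 0, 0], 57], [[0, 0, 0], [0, 0, 0], 57], [[0, 0, 0], [0, 0, -0.003], 57], [[0, 0, 0], [0, 0, -0.005], 62], [[0, 0, 0], [0, 0, -0.02], 65], [[0, 0, 0], [0, 0, -0.04], 65], [[0, 0, 0], [0, 0, -0.04], 65], [[0, 0, 0], [0, 0, -0.02], 65], [[0, 0, 0], [0, 0, 0], 65]]}}

```text
time: 8.6
ee_pos: [0.5958, 0.0173, 0.1965]
tcp_rot: [179.7, -0.0, 90.0]
wrist_force: [0.7, -0.4, -0.9]
opening: 0.0554
grasp_force: 0.0
```

Run:
```python
from h import *
o=get_obs(); print(o["time"],o["ee_pos"],o["tcp_rot"])
im,d,c=snap("wrist"); save("w4",im); P=cloud(d,c)
Q=P[(d>0)&(P[...,2]>.0705)&(P[...,2]<.076)]; Q=Q[np.hypot(Q[:,0]-.594,Q[:,1]-.0165)<.03]
print(len(Q),Q.mean(0),cv2.minEnclosingCircle(Q[:,:2].astype(np.float32)))
im,d,c=snap("top"); P=cloud(d,c)
Q=P[(d>0)&(P[...,2]>.06)&(P[...,2]<.078)]; Q=Q[np.hypot(Q[:,0]-.594,Q[:,1]-.0165)<.02]
print("top",len(Q),Q.mean(0) if len(Q) else 0)
# ring from earlier top view: fit ears
z=np.load("top0.npz"); P=cloud(z["d"],c); Q=P[145:200,212:255].reshape(-1,3); Q=Q[(Q[:,2]>.003)&(Q[:,2]<.012)]
r=np.hypot(Q[:,0]-.6147,Q[:,1]-.2745); E=Q[r>.036]; print(len(E)); 
a=E[E[:,0]>.61].mean(0);b=E[E[:,0]<.61].mean(0); print(a,b,np.degrees(np.arctan2(a[1]-b[1],a[0]-b[0])),(a+b)/2)
```

```text
8.6 [0.59575804 0.0173176  0.19649492] [ 1.79655250e+02 -9.66017311e-03  8.99865063e+01]
2304 [0.59512947 0.01664643 0.07236637] ((0.5952702164649963, 0.016110859811306), 0.02303648553788662)
top 0 0
49
[0.65890963 0.27830976 0.00442672] [0.57139485 0.2740184  0.0051526 ] 2.807301738419724 [0.61515224 0.27616408 0.00478966]
```

View pics/w4.png

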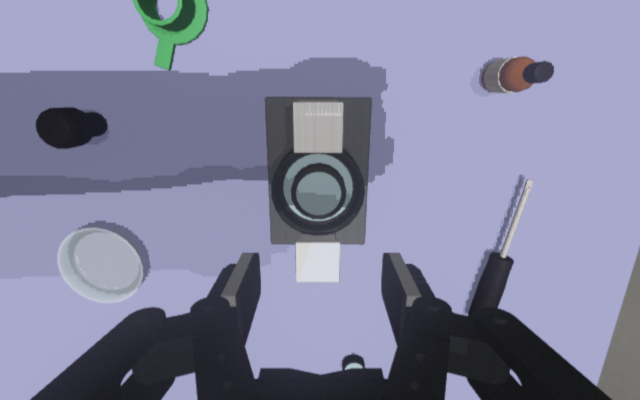

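The filter is seated flat: its top is at z 0.0724 and its centre is within 1 mm of the axis, at pixel (319,190). Next I go to the aluminium ring.

Emit:
{"op": "servo_tool", "data": {"moves": [[[0, 0, 0], [0.03, 0.002, 0], 75], [[0, 0, 0], [0.04, 0.003, 0], 75], [[0, 0, 0], [0.045, 0.004, 0], 75], [[0, 0, 0], [0.045, 0.004, 0], 75], [[0, 0, 0], [0.045, 0.004, 0], 75], [[0, 0, 0], [0.035, 0.003, 0], 75], [[0, 0, 0], [0.018, 0.001, 0], 75], [[0, 0, -8.2], [0, 0, 0.008], 75], [[0, 0, -8.2], [0, 0, 0.008], 75], [[0, 0, -8.2], [0, 0, 0.008], 75], [[0, 0, -8.2], [0, 0, 0.008], 75], [[0, 0, -8.2], [0, 0, 0.008], 75]]}}

```text
time: 9.9
ee_pos: [0.6151, 0.2745, 0.1506]
tcp_rot: [-179.9, -0.0, 131.3]
wrist_force: [0.5, -0.2, 0.1]
opening: 0.0642
grasp_force: 0.0
```

Emit:
{"op": "servo_tool", "data": {"moves": [[[0, 0, -8.2], [0, 0, 0.008], 75], [[0, 0, -8.2], [0, 0, 0.008], 75], [[0, 0, -8], [0, 0, 0], 75], [[0, 0, 0], [0, 0, 0], 75], [[0, 0, 0], [0, 0, 0], 75]]}}

```text
time: 10.4
ee_pos: [0.6153, 0.2748, 0.1357]
tcp_rot: [-180.0, -0.0, 155.1]
wrist_force: [0.4, 0.2, -0.3]
opening: 0.0638
grasp_force: 0.0
```

```bash
cat > ring.py <<'E'
from h import *
from scipy.optimize import least_squares
o=get_obs(); print(o["time"],o["q"].round(1),o["ee_pos"],o["tcp_rot"])
im,d,c=snap("wrist"); save("w5",im); np.savez("w5.npz",im=im,d=d); P=cloud(d,c)
for r in mark_of("ring","wrist")[:2]: print(r["score"],world(c,r["xyz"]).round(4))
B=P[(d>0)]; B=B[np.hypot(B[:,0]-.615,B[:,1]-.2757)<.07]
C=B[(B[:,2]>.033)&(B[:,2]<.04)]; print("collar",len(C),C.mean(0),cv2.minEnclosingCircle(C[:,:2].astype(np.float32)))
(cx,cy),r=cv2.minEnclosingCircle(C[:,:2].astype(np.float32))
F=B[(B[:,2]>.003)&(B[:,2]<.009)]; rr=np.hypot(F[:,0]-cx,F[:,1]-cy); E=F[(rr>.034)&(rr<.056)]
th=np.arctan2(E[:,1]-cy,E[:,0]-cx); print("ears",len(E),rr.max(),"yaw",np.degrees(np.angle(np.exp(2j*th).mean())/2))
for s in(0,np.pi):
    t=np.angle(np.exp(1j*(th-s))); k=abs(t)<1; 
    if k.any(): print(k.sum(),E[k].mean(0))
E
python3 ring.py
```

```text
10.4 [24.1 21.6 19.2 87.7 -0.  48.9] [0.61532209 0.27476316 0.1357132 ] [-1.79953983e+02 -3.34169294e-02  1.55125021e+02]
0.87 [6.709e-01 3.959e-01 1.000e-04]
0.84 [ 0.6139  0.2742 -0.0018]
collar 805 [0.61788593 0.27620998 0.03568952] ((0.6184523701667786, 0.2760734260082245), 0.019995661452412605)
ears 711 0.05226466254980872 yaw 3.3742314066156562
313 [0.66101633 0.27867699 0.00598299]
398 [0.57555767 0.27363471 0.00593059]
```

View pics/w5.png

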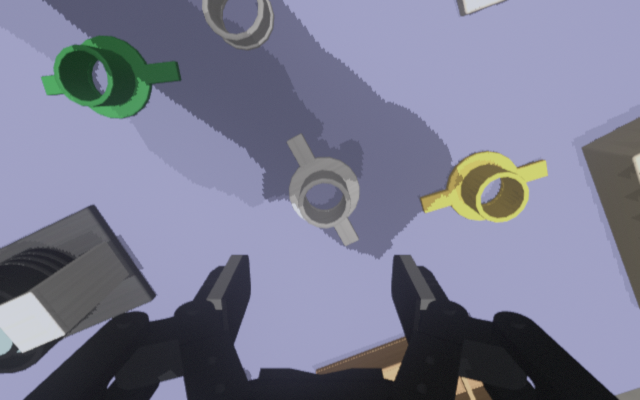

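The wrist view shows the aluminium ring at (326,195), its ears at (300,150) and (347,233). Its centre is about (0.6175, 0.2755), yaw 3.4°, with the collar top at 36 mm as described. The yellow (490,187) and green (105,77) ones and the earless collar (238,20) are left alone. I grip the collar high.

Emit:
{"op": "servo_tool", "data": {"moves": [[[0, 0, 0], [-0.0017, 0.0016, 0.03], 75], [[0, 0, 0], [0, 0, 0.03], 75], [[0, 0, 0], [0, 0, 0.03], 75], [[0, 0, 0], [0, 0, 0.02], 75], [[0, 0, 0], [0, 0, 0.0045], 75], [[0, 0, 0], [0, 0, 0], 20], [[0, 0, 0], [0, 0, 0], 20], [[0, 0, 0], [0, 0, 0], 20], [[0, 0, 0], [0, 0, 0], 20], [[0, 0, 0], [0, 0, 0], 20], [[0, 0, 0], [0, 0, 0], 20]], "force": 60}}

```text
time: 11.6
ee_pos: [0.6186, 0.2764, 0.0236]
tcp_rot: [179.9, 0.1, 155.4]
wrist_force: [-0.1, -0.5, 6.7]
opening: 0.0373
grasp_force: 60.8
```

Emit:
{"op": "servo_tool", "data": {"moves": [[[0, 0, 0], [0, 0, -0.01], 20], [[0, 0, 0], [0, 0, -0.03], 20], [[0, 0, 0], [0, 0, -0.04], 20], [[0, 0, 0], [0, 0, -0.03], 20], [[0, 0, 0], [0, 0, -0.01], 20], [[0, 0, 0], [0, 0, 0], 20], [[0, 0, 0], [0, 0, 0], 20]]}}

```text
time: 12.3
ee_pos: [0.6173, 0.2759, 0.1402]
tcp_rot: [-179.9, -0.1, 155.4]
wrist_force: [-0.2, 0.1, -1.6]
opening: 0.0375
grasp_force: 60.4
```

```bash
cat > held.py <<'E'
from h import *
o=get_obs(); print(o["time"],o["q"].round(1),o["ee_pos"],o["tcp_rot"],o["opening"],o["grasp_force"])
im,d,c=snap("wrist"); save("held",im); P=cloud(d,c)
T=Ro.from_euler("xyz",o["tcp_rot"],degrees=True)
L=T.inv().apply((P-o["ee_pos"]).reshape(-1,3)).reshape(P.shape)
r=np.hypot(L[...,0],L[...,1])
H=L[(d>0)&(r<.058)&(L[...,2]>.008)&(L[...,2]<.03)]; print(len(H))
for a in np.arange(.008,.03,.002): print(a.round(3),((H[:,2]>a)&(H[:,2]<a+.002)).sum(),end="; ")
z=np.median(H[:,2]); F=H[abs(H[:,2]-z)<.003]; print("\nflange top z",z,F.min(0),F.max(0))
E=F[np.hypot(F[:,0],F[:,1])>.036]; print(len(E))
for s in(1,-1):
    e=E[E[:,0]*s>0]
    if len(e): m=e.mean(0); print(s,len(e),m,np.degrees(np.arctan2(m[1],m[0])))
A=np.c_[F[:,:2],np.ones(len(F))]; print("tilt",np.linalg.lstsq(A,F[:,2],rcond=None)[0])
C=L[(d>0)&(r<.023)&(L[...,2]<-.008)&(L[...,2]>-.02)&(abs(L[...,1])<.015)]; print("collar",len(C),C.mean(0) if len(C) else 0)
E
python3 held.py
```

```text
12.3 [24.1 22.  20.2 88.3  0.  48.7] [0.6173159  0.27586933 0.14024572] [-1.79921988e+02 -6.90034415e-02  1.55387666e+02] 0.03745928944545386 60.37692937999964
6125
0.008 237; 0.01 229; 0.012 229; 0.014 221; 0.016 3307; 0.018 1655; 0.02 202; 0.022 43; 0.024 2; 0.026 0; 0.028 0; 
flange top z 0.01760171532726337 [-0.04846221 -0.02996875  0.01461553] [0.04856995 0.02931889 0.02059887]
1367
1 962 [ 0.03887991 -0.02047142  0.01773559] -27.768125699406536
-1 405 [-0.03981969  0.01949253  0.01778173] 153.91732797298954
tilt [0.0004759  0.0020477  0.01771466]
collar 1888 [ 0.00055076  0.0001245  -0.01148635]
```

View pics/held.png

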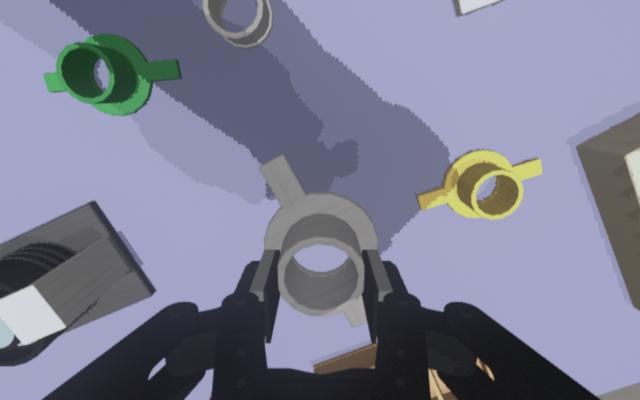

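The ring is held upright and level: the flange top lies 17.7 mm past the TCP and the ears run at about -27° in the tool frame. So seated TCP z is about 0.096, insertion yaw about 117° and locked yaw about 62°. I carry it to the barrel.

Emit:
{"op": "servo_tool", "data": {"moves": [[[0, 0, 0], [-0.007, -0.02, 0], 20], [[0, 0, 0], [-0.011, -0.032, 0], 20], [[0, 0, 0], [-0.013, -0.037, 0], 20], [[0, 0, 0], [-0.014, -0.039, 0], 20], [[0, 0, 0], [-0.014, -0.039, 0], 20], [[0, 0, 0], [-0.013, -0.036, 0], 20], [[0, 0, 0], [-0.01, -0.027, 0], 20], [[0, 0, 0], [-0.005, -0.015, 0], 20], [[0, 0, 7.6], [0, 0, 0], 20], [[0, 0, 7.6], [0, 0, 0], 20], [[0, 0, 7.6], [0, 0, 0], 20], [[0, 0, 7.6], [0, 0, 0], 20]]}}

```text
time: 13.55
ee_pos: [0.5943, 0.0175, 0.1404]
tcp_rot: [-179.9, -0.1, 124.7]
wrist_force: [-0.6, -0.1, -1.3]
opening: 0.0376
grasp_force: 60.5
```

Emit:
{"op": "servo_tool", "data": {"moves": [[[0, 0, 5.7], [0, 0, 0], 20], [[0, 0, 2], [0, 0, 0], 20], [[0, 0, 0], [0, 0, 0], 20], [[0, 0, 0], [0, 0, 0], 20]]}}

```text
time: 13.95
ee_pos: [0.5945, 0.0174, 0.1409]
tcp_rot: [-179.9, -0.0, 117.4]
wrist_force: [-1.0, -0.1, -0.7]
opening: 0.0373
grasp_force: 60.5
```

```bash
python3 held.py
python3 - <<'E'
from h import *
im,d,c=snap("top"); P=cloud(d,c)
im2,d2,c2=snap("wrist"); P=cloud(d2,c2)
Q=P[(d2>0)&(P[...,2]>.086)&(P[...,2]<.094)]; Q=Q[(Q[:,1]>.05)&(Q[:,1]<.1)&(abs(Q[:,0]-.594)<.04)]
print(len(Q),cv2.minAreaRect((Q[:,:2]*1000).astype(np.float32)))
E
```

```text
13.95 [ 1.7 10.3  6.  85.8  0.  64.3] [0.59447657 0.0174306  0.14090652] [-1.79933338e+02 -3.65906101e-02  1.17387237e+02] 0.03734723485839501 60.47155760228634
6144
0.008 258; 0.01 222; 0.012 215; 0.014 228; 0.016 3359; 0.018 1637; 0.02 175; 0.022 50; 0.024 0; 0.026 0; 0.028 0; 
flange top z 0.017580319554129774 [-0.04890137 -0.0293829   0.01458274] [0.04853532 0.02997966 0.02057562]
1364
1 949 [ 0.03900131 -0.02000673  0.01764952] -27.15672652572069
-1 415 [-0.03972382  0.02004679  0.01774164] 153.222015090119
tilt [0.00070006 0.00375408 0.01770395]
collar 1858 [ 0.00064747 -0.00028467 -0.01150113]
3962 ((595.151123046875, 70.29999542236328), (36.080535888671875, 36.55173110961914), 89.66997528076172)
```

Emit:
{"op": "servo_tool", "data": {"moves": [[[0, 0, 0], [-0.001, -0.0005, 0.01], 20], [[0, 0, 0], [0, 0, 0.014], 20], [[0, 0, 0], [0, 0, 0.011], 20], [[0, 0, 0], [0, 0, 0.005], 20], [[0, 0, 0], [0, 0, 0.002], 20], [[0, 0, 0], [0, 0, 0.001], 20], [[0, 0, 0], [0, 0, 0], 20]]}}

```text
time: 14.8
ee_pos: [0.5949, 0.016, 0.0991]
tcp_rot: [180.0, 0.0, 117.3]
wrist_force: [-0.5, -0.3, -1.1]
opening: 0.0373
grasp_force: 60.5
```

Emit:
{"op": "servo_tool", "data": {"moves": [[[0, 0, 0], [0, 0, 0.001], 20], [[0, 0, 0], [0, 0, 0.0005], 20], [[0, 0, 0], [0, 0, 0], 20]]}}

```text
time: 15.1
ee_pos: [0.5948, 0.016, 0.0974]
tcp_rot: [180.0, 0.0, 117.3]
wrist_force: [-0.4, -0.4, -1.5]
opening: 0.0372
grasp_force: 60.5
```

Emit:
{"op": "servo_tool", "data": {"moves": [[[0, 0, 0], [0, 0, 0.001], 20], [[0, 0, 0], [0, 0, 0], 20], [[0, 0, 0], [0, 0, 0], 20]]}}

```text
time: 15.4
ee_pos: [0.5948, 0.0159, 0.0962]
tcp_rot: [-180.0, -0.0, 117.3]
wrist_force: [-0.4, -0.2, -1.0]
opening: 0.0369
grasp_force: 60.5
```

Emit:
{"op": "servo_tool", "data": {"moves": [[[0, 0, 0], [0, 0, 0.0007], 20], [[0, 0, 0], [0, 0, 0], 20], [[0, 0, 0], [0, 0, 0], 20]]}}

```text
time: 15.7
ee_pos: [0.5948, 0.016, 0.0957]
tcp_rot: [180.0, 0.0, 117.3]
wrist_force: [0.5, 0.2, 0.2]
opening: 0.0373
grasp_force: 60.5
```

Contact is at the expected height, 0.0957. I turn 55° to the locked position.

Emit:
{"op": "servo_tool", "data": {"moves": [[[0, 0, 2], [0, 0, 0.0002], 20], [[0, 0, 5], [0, 0, 0], 20], [[0, 0, 6], [0, 0, 0], 20], [[0, 0, 6], [0, 0, 0], 20], [[0, 0, 6], [0, 0, 0], 20], [[0, 0, 6], [0, 0, 0], 20], [[0, 0, 6], [0, 0, 0], 20], [[0, 0, 6], [0, 0, 0], 20], [[0, 0, 5], [0, 0, 0], 20], [[0, 0, 4], [0, 0, 0], 20], [[0, 0, 2], [0, 0, 0], 20], [[0, 0, 1], [0, 0, 0], 20]]}}

```text
time: 16.9
ee_pos: [0.595, 0.0159, 0.0956]
tcp_rot: [180.0, -0.0, 62.2]
wrist_force: [0.7, 0.7, 0.5]
opening: 0.0372
grasp_force: 60.6
```

Emit:
{"op": "servo_tool", "data": {"moves": [[[0, 0, 0], [0, 0, 0], 20]]}}

```text
time: 17.0
ee_pos: [0.595, 0.016, 0.0956]
tcp_rot: [180.0, -0.0, 62.3]
wrist_force: [0.5, -0.3, 2.4]
opening: 0.0372
grasp_force: 60.6
```

```bash
cat > lock.py <<'E'
from h import *
o=get_obs(); print(o["time"],o["ee_pos"],o["tcp_rot"],o["wrist_force"])
im,d,c=snap("wrist"); save("lock",im); P=cloud(d,c); B=P[d>0]; B=B[np.hypot(B[:,0]-.5945,B[:,1]-.0165)<.08]
def line(Q,n): 
    if len(Q)>10: print(n,len(Q),Q.mean(0).round(4),np.percentile(Q,[1,99],axis=0).round(4).tolist())
C=B[(B[:,2]>.105)&(B[:,2]<.112)&(np.hypot(B[:,0]-.5945,B[:,1]-.0165)<.024)]
if len(C)>10: line(C,"collar"); print(cv2.minEnclosingCircle(C[:,:2].astype(np.float32)))
F=B[(B[:,2]>.0745)&(B[:,2]<.081)]; line(F,"flange")
dy=F[:,1]-.0163
for s in(1,-1):
    E=F[(s*dy>.0315)&(s*dy<.06)]; line(E,"ear%+d"%s)
    if len(E)>10: print(np.degrees(np.arctan2(s*(E[:,0].mean()-.5948),abs(dy[(s*dy>.0315)&(s*dy<.06)]).mean())))
H=B[(B[:,2]>.087)&(B[:,2]<.094)]; 
for s in(1,-1): line(H[s*(H[:,1]-.0163)>.034],"hook%+d"%s)
E
python3 lock.py
```

```text
17.0 [0.5949509  0.01596148 0.09562271] [ 1.79973148e+02 -1.58788027e-02  6.22996603e+01] [ 0.50780458 -0.33576957  2.35207743]
collar 2650 [0.596  0.0171 0.1077] [[0.5762, -0.0029, 0.1051], [0.6173, 0.0354, 0.1116]]
((0.5948609709739685, 0.017133314162492752), 0.023767948150634766)
flange 3889 [0.6018 0.0284 0.0779] [[0.5726, -0.0231, 0.075], [0.6246, 0.05, 0.0806]]
ear+1 129 [0.5959 0.0489 0.0779] [[0.5891, 0.0478, 0.0763], [0.6026, 0.0501, 0.0793]]
1.8650025764082319
ear-1 88 [ 0.5975 -0.0226  0.0779] [[0.5893, -0.0246, 0.0768], [0.6022, -0.0188, 0.079]]
-4.017939742129316
hook+1 6531 [0.5955 0.071  0.09  ] [[0.5776, 0.0529, 0.0884], [0.6127, 0.0879, 0.0915]]
hook-1 2263 [ 0.5881 -0.0336  0.0899] [[0.5769, -0.053, 0.0875], [0.6007, -0.0192, 0.0912]]
```

View pics/lock.png

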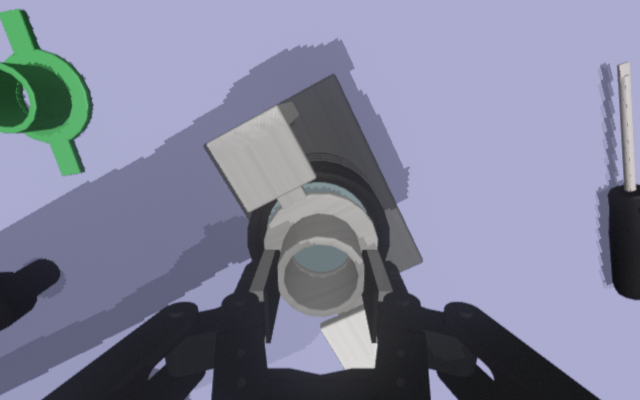

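The ears (visible at (290,197)) are centred at x 0.5959 and 0.5958, against the hook's 0.5953, so they lie squarely under the arms. The flange is at 78 mm. I release and lift.

Emit:
{"op": "servo_tool", "data": {"moves": [[[0, 0, 0], [0, 0, 0], 52], [[0, 0, 0], [0, 0, 0], 58], [[0, 0, 0], [0, 0, 0], 62], [[0, 0, 0], [0, 0, -0.005], 65], [[0, 0, 0], [0, 0, -0.015], 65], [[0, 0, 0], [0, 0, -0.03], 65], [[0, 0, 0], [0, 0, -0.03], 65], [[0, 0, 0], [0, 0, -0.01], 65], [[0, 0, 0], [0, 0, 0], 65], [[0, 0, 0], [0, 0, 0], 65]]}}

```text
time: 18.05
ee_pos: [0.5947, 0.0159, 0.1848]
tcp_rot: [-180.0, 0.0, 62.3]
wrist_force: [0.6, -0.4, -0.2]
opening: 0.0553
grasp_force: 0.0
```

```bash
sed -i 's/"lock"/"lock2"/' lock.py; python3 lock.py
```

```text
18.05 [0.59468252 0.0159239  0.18478076] [-1.79972210e+02  1.39095627e-02  6.22863954e+01] [ 0.63315814 -0.41115931 -0.16158593]
collar 972 [0.596  0.0163 0.1077] [[0.577, -0.003, 0.1051], [0.6148, 0.0351, 0.1093]]
((0.5955034494400024, 0.016010230407118797), 0.020043496042490005)
flange 2190 [0.6    0.023  0.0779] [[0.5675, -0.0221, 0.0752], [0.6242, 0.0504, 0.0803]]
ear+1 76 [0.5956 0.0493 0.078 ] [[0.5888, 0.0479, 0.0762], [0.6023, 0.0507, 0.0797]]
1.3278616510913583
ear-1 156 [ 0.5961 -0.019   0.0779] [[0.5889, -0.0227, 0.0763], [0.6027, -0.0153, 0.0791]]
-2.1600599017083315
hook+1 2720 [0.5952 0.0707 0.09  ] [[0.5774, 0.0528, 0.0883], [0.6126, 0.0879, 0.0916]]
hook-1 1971 [ 0.5946 -0.0366  0.0899] [[0.5768, -0.055, 0.0876], [0.6121, -0.0196, 0.0914]]
```

View pics/lock2.png

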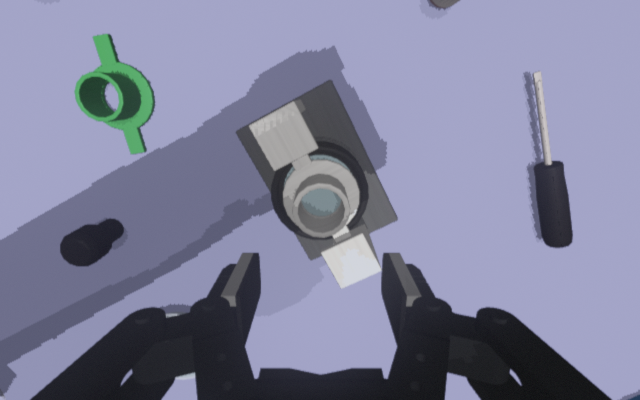

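The ring lies flat at z 0.078 with both ears under the hooks (at (300,160) and (340,230)). It is square and centred, and the gripper is clear. I hand in.

```bash
python3 -c "
from workcell import job_done; print(job_done())"
```

```text
the job is handed in; nothing more can be done
None
```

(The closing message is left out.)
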